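Unlock and start the dark-chocolate melter

TASK

Start the chocolate melter with the dark brown lid: slide its yellow lock tab aside as far as it goes, then press the green start button it was covering fully down and let go, leaving the tab aside. Do not touch the other melter, the one with the white lid.

Things in the scene. Friction and masses are not known exactly. Their poses are not given: they have to be found in the camera images.
- dark_melter: Melter to start: fixed aluminium box 280 deep (x) x 220 wide (y), flat deck 100 mm above table, dark brown lid. Origin: centre of underside. Own +x points from control side (nearest the robot) to lid, +y left seen from the robot, +z up; turned up to 25 deg. Lid centred at x +55, y 0: radius 82, top 22 above deck, black knob to 42. Controls on the black panel at x -95 mm
- lock_tab (a point): Top centre of the yellow lock tab's upright rib: 26 (melter x) x 12 (y) mm, 24 high, top 140 mm above table. Its plate (top 116 above table, 4 thick) spans 22 either side in y, 22 in front to 42 behind. Slides 60 mm along melter +y only, from closed (y -45, starts 0 to 5 open) to stop (y +15); 1.5 N drag, stays put. Rail, 12 above deck, lies 30 to 42 behind rib. Axes as melter's
- start_button (a point): Top centre of the green round start button of the dark-lidded melter, 30 mm across, fixed at melter x -95, y -45 mm; top 110 mm above table (10 above deck) when up. Under the closed tab's plate, seen only once the tab is aside. Pressed straight down it travels 6 mm on a spring (1.5 N to start, 5 N fully down) and comes back up by itself. Axes as melter's
- white_melter: the other melter, not to be touched: same make, sizes, yellow lock tab and green button, but with a white lid. Fixed. Origin: centre of the underside; axes as for the dark-lidded one

How it is judged:
By the outcome, as a careful person would: the job done as asked, in the order asked, and still so for the second after the job is handed in, with the robot touching nothing.
It also fails if it takes over 32 s, if anything falls off the work surface, if the arm or the gripper's body presses on something with over 40 N, if the wrist force passes 120 N, or if a joint passes its speed limit or range.

ROBOT

A 6-joint arm with a two-finger parallel gripper is mounted at the origin on the work surface. World frame = base frame: x ahead of the robot, y to its left, z up, the work surface at z = 0. Lengths are in m, angles in rad, forces in N, time in s.
With the tool pointing down it reaches from about 0.375 to 0.975 m from the base axis. Payload 3.8 kg.
Tool frame: the origin (TCP) lies midway between the tips of the shut fingers; the grasp point (between the pads) lies 19 mm behind it; x points along the fingers, y is the direction in which the jaws open and shut, and the axes are right-handed (so a half turn about x gives the same grasp; the last joint's range is limited). The gripper opens to 88 mm and grips with 3 to 60 N. Pads are 18 mm wide; open, the fingers measure 123 mm over their backs; the gripper's body (75 mm by 187 mm) begins 45 mm behind the grasp point.
Start: joints at [1.167, 0.264, 1.604, -0, 1.274, -0.037], TCP at [0.242, 0.63, 0.239] pointing down, gripper open.
Joint ranges: [-2.63, 2.63], [-0.94, 2.18], [0.31, 2.57], [-1.31, 4.45], [0, 2.66], [-2.55, 2.55]. Speed limits (rad/s): [2.57, 2.57, 3.14, 3.14, 3.14, 3.14].

INTERFACE

Orientations are given as a rotation vector (axis times angle).
In Python, from cell import manip, inverse_kinematics, cams, order gives the robot as it stands. Calls block until the motion is done:
- manip.move_pose(position, orientation): joint-space move of the TCP to a pose.
- manip.move_linear(position, rate=0.15, rot=None): straight line of the TCP; rot=None keeps the orientation; rate is the mean speed in m/s.
- manip.set_joints(angles): joint-space move.
- manip.set_gripper(opening, force=None): finger opening in m; force is the grip in N (None keeps the last); returns when the fingers have stopped.
- manip.dwell(seconds).
- inverse_kinematics(position, orientation): joint angles nearest the present ones, or None.
- manip.state(): the state.
- cams.capture(name): name is "side" or "top" or "wrist"; returns a dict with "image" (480x640x3 uint8, blue, green, red), "z_map" (480x640 float32, m along the optical axis (not along the pixel's ray), 0 where there is no reading), "intrinsics" (3x3 intrinsics, pixels), "position" and "orientation" of the camera in the world; the wrist camera has in their place "T_tool_cam" (4x4, takes a point from camera to tool coordinates, whose origin is the TCP and whose axes are the tool frame's). Camera axes: x right, y down, z forward; pixel columns grow to the right and rows downward; lengths in m; the calibration is good to about 2 mm. The wrist camera is an equidistant fisheye: a pixel r from the principal point sees the ray r / f radians off the axis. A picture is of the moment at which its call begins: read the wrist's pose just before it.
A pose or a line that the arm cannot do raises manip.IKError and nothing moves.
- order.close_job(): hands the job in, once; it reports no verdict.
The state is a dict: "clock": time; "joint_pos": joint angles; "joint_velocities": joint speeds; "tau": joint torques, N m; "tool_pos": TCP position; "tcp_rot": TCP orientation; "contact_force": force on the tool from outside, world axes, zero at the start; "moment": the same for the moment, N m; "gripper_width": finger opening in m.
Only numpy, scipy, OpenCV 4.12 (cv2) and the standard library are available. Lean on these libraries where they do the work, as an engineer would, in place of code of your own. Each camera call takes 0.05 s, during which the arm holds its last target. There are 200 camera calls.

## Working session

There is one attempt and no reset: what is moved stays moved. The work goes in short steps, each a Python script; the robot and the scene stay as the last script left them, time stands still between calls to the robot, and variables do not carry over. Pictures are saved under pics/ and viewed, about 8 in all and at most 12, crops included, and the job is handed in when it is done.

```bash
ls; mkdir -p pics; python3 - <<'E'
from cell import manip, cams
import cv2, numpy as np
for n in("top","side"):
    c=cams.capture(n); cv2.imwrite(f"pics/{n}0.png",c["image"]); np.savez(f"{n}0.npz",**c)
    print(n,c["intrinsics"],c["position"],c["orientation"])
print(manip.state())
E
```

```text
pics
top [[496.11987572   0.         317.46157236]
 [  0.         496.11987572 230.19389698]
 [  0.           0.           1.        ]] [ 0.44336008 -0.03724685  1.04970528] [-2.14529246  2.13149955 -0.1641692 ]
side [[441.19015344   0.         325.80395207]
 [  0.         441.19015344 242.36505247]
 [  0.           0.           1.        ]] [ 1.01164419 -0.03283158  0.73744173] [-1.90667207 -1.89937685  0.57065272]
{'clock': 0.1, 'joint_pos': array([ 1.16712269e+00,  2.64655541e-01,  1.60522430e+00, -3.96150082e-06,
        1.27373044e+00, -3.68766923e-02]), 'joint_velocities': array([ 0.00027606, -0.00220768, -0.000722  , -0.00090778,  0.00127147,
        0.00144637]), 'tau': array([ 8.93249435e-04, -5.03615820e+01, -3.58071506e+01,  7.30147935e-02,
        2.33903906e-02, -7.19411764e-05]), 'tool_pos': array([0.24180725, 0.62950844, 0.23753463]), 'tcp_rot': array([ 0.28625149,  1.55200778, -0.28935993]), 'contact_force': array([1.37157734, 0.28950907, 0.3645211 ]), 'moment': array([ 0.02717273,  0.05339733, -0.02342823]), 'gripper_width': 0.08780770676909744}
```

View pics/top0.png

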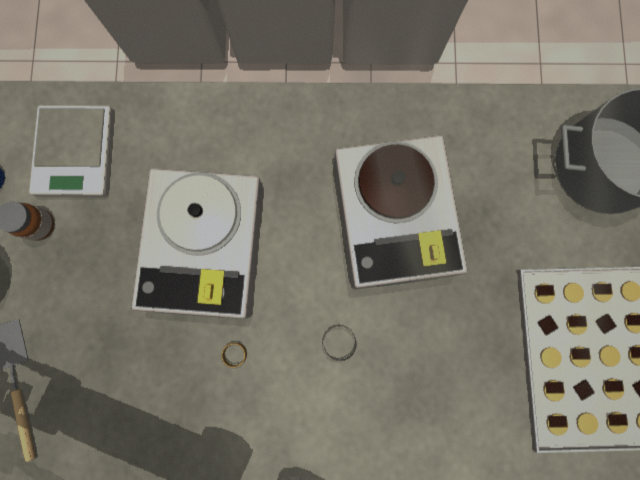

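View pics/side0.png

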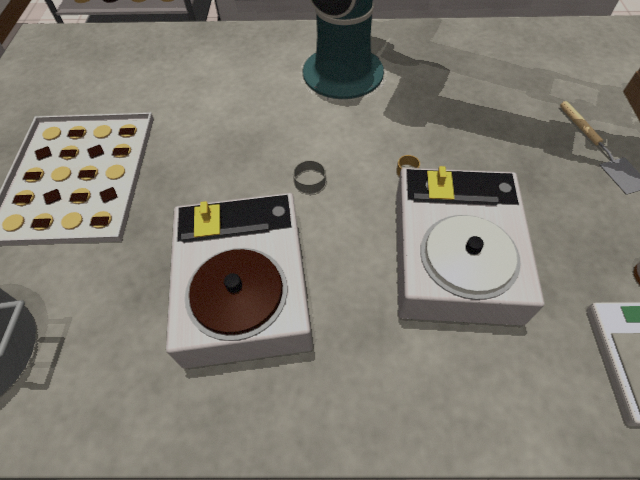

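The top view shows the dark-lid melter at about (400,210), its yellow tab at (432,249) and its lid at (396,181). The white-lid melter is on the left, around (197,243). The side view agrees.

```bash
cat > h.py <<'E'
import numpy as np, cv2
from scipy.spatial.transform import Rotation as R
def cloud(c):
    K=c["intrinsics"]; z=c["z_map"]; v,u=np.indices(z.shape)
    p=np.stack([(u-K[0,2])/K[0,0]*z,(v-K[1,2])/K[1,1]*z,z],-1)
    return p@R.from_rotvec(c["orientation"]).as_matrix().T+c["position"]
def masks(c):
    hsv=cv2.cvtColor(c["image"],cv2.COLOR_BGR2HSV)
    return cv2.inRange(hsv,(22,120,80),(35,255,255))>0
E
python3 - <<'E'
from h import *
for n,roi in(("top",(325,475,125,300)),("side",(155,320,185,370))):
    c=dict(np.load(n+"0.npz")); p=cloud(c); m=np.zeros(p.shape[:2],bool); m[roi[2]:roi[3],roi[0]:roi[1]]=1
    m&=(c["z_map"]>0)
    t=m&(p[...,2]>.092)&(p[...,2]<.16)
    print(n,"deck z",np.median(p[t][:,2]), t.sum())
    r=cv2.minAreaRect((p[t][:,:2]*1000).astype(np.float32)); print(r)
    hsv=cv2.cvtColor(c["image"],cv2.COLOR_BGR2HSV)
    lid=t&(p[...,2]>.113)&~masks(c)&(p[...,2]<.13); print("lid",cv2.minEnclosingCircle((p[lid][:,:2]*1000).astype(np.float32)))
    y=m&masks(c); P=p[y]; print("yellow",len(P),np.percentile(P[:,2],[5,50,95]))
    rib=P[P[:,2]>.134]; print("rib",len(rib),rib.mean(0) if len(rib) else 0)
    pl=P[(P[:,2]<.12)]; print("plate",cv2.minAreaRect((pl[:,:2]*1000).astype(np.float32)))
    # melter frame
    for yaw in [r[2],r[2]-90]:
        if abs(yaw)<=46:
            C=np.array(r[0])/1000; Rz=R.from_euler('z',yaw,degrees=True).as_matrix()[:2,:2]
            print("yaw",yaw,"rib in melter",(rib[:,:2].mean(0)-C)@Rz if len(rib) else 0,"btn",C+Rz@[-.095,-.045],"lid",C+Rz@[.055,0])
E
```

```text
top deck z 0.10081725778991435 15603
((636.1041259765625, -194.1727752685547), (280.0278015136719, 220.1996612548828), 7.948215961456299)
lid ((642.0374145507812, -210.33364868164062), 125.96488189697266)
yellow 696 [0.11222809 0.11526672 0.13888574]
rib 87 [ 0.54857841 -0.25191218  0.13858259]
plate ((557.8233642578125, -250.72560119628906), (62.41472244262695, 43.3472900390625), 7.977325439453125)
yaw 7.948215961456299 rib in melter [-0.09466899 -0.04508184] btn [ 0.54823926 -0.25187689] lid [ 0.69057577 -0.18656748]
side deck z 0.09988614646284483 19026
((641.6936645507812, -194.02012634277344), (280.2146911621094, 219.8784637451172), 8.045588493347168)
lid ((657.6873168945312, -204.34646606445312), 115.1426773071289)
yellow 807 [0.11163806 0.11421244 0.13772767]
rib 83 [ 0.55571986 -0.25088739  0.13752761]
plate ((555.7064208984375, -251.42967224121094), (80.80216979980469, 44.75630569458008), 10.7771635055542)
yaw 8.045588493347168 rib in melter [-0.09308677 -0.04427454] btn [ 0.55392699 -0.25187349] lid [ 0.6961523  -0.18632227]
```

```bash
cat >> h.py <<'E'
from cell import manip, cams, order, inverse_kinematics as ik
yaw=np.radians(8.0); C=np.array([.639,-.194,0]); Rz=R.from_euler('z',yaw).as_matrix()
def W(x,y,z): return C+Rz@[x,y,z]
def ori(s):
    y=Rz@[s,0,0]; x=np.array([0,0,-1.]); return R.from_matrix(np.stack([x,y,np.cross(x,y)],1)).as_rotvec()
def mel(p): return Rz.T@(np.asarray(p)-C)
def st(tag=""):
    s=manip.state(); print(tag,round(s["clock"],2),"mel",np.round(mel(s["tool_pos"])*1000,1),"F",np.round(Rz.T@s["contact_force"],1)); return s
E
python3 - <<'E'
from h import *
for s in(1,-1): print(s,ik(W(-.095,-.078,.25),ori(s)))
q={s:ik(W(-.095,-.078,.25),ori(s)) for s in(1,-1)}
s=min((k for k in q if q[k] is not None),key=lambda k:abs(q[k][5]))
print("use",s); open("s.txt","w").write(str(s))
manip.set_gripper(0,10)
manip.move_pose(W(-.095,-.078,.25),ori(s)); st("above")
manip.move_linear(W(-.095,-.078,.145),rate=.15); s0=st("low")
c=cams.capture("side"); cv2.imwrite("pics/side1.png",cv2.resize(c["image"][130:330,130:400],None,fx=2.5,fy=2.5))
print(manip.state()["gripper_width"])
E
```

```text
1 [-5.12955326e-01  1.62379309e-01  1.70495881e+00 -4.44089210e-16
  1.27425453e+00 -6.52581666e-01]
-1 [-0.51295533  0.16237931  1.70495881  0.          1.27425453  2.48901099]
use 1
above 4.78 mel [-94.6 -77.4 250. ] F [-0.   0.6  0.8]
low 5.62 mel [-94.4 -78.4 145.9] F [-0.6 -0.1  1.1]
0.0007259176857123261
```

View pics/side1.png

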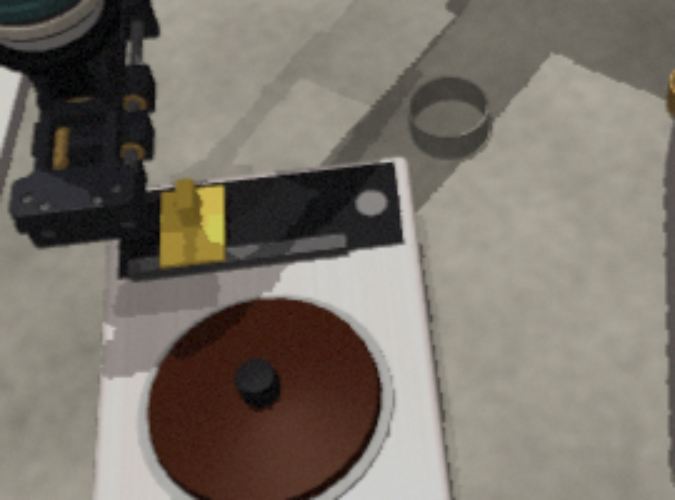

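The crop shows the shut fingers at about (75,200), on the −y side of the rib at (187,205), which is where I want them. Next I lower them and push.

```bash
python3 - <<'E'
from h import *
manip.move_linear(W(-.095,-.078,.126),rate=.1); f0=Rz.T@st("down")["contact_force"]
manip.move_linear(W(-.095,-.03,.126),rate=.06); st("mid")
manip.move_linear(W(-.095,-.008,.126),rate=.05); st("near")
y=-.008
while y<.012:
    y+=.002; manip.move_linear(W(-.095,y,.126),rate=.04); f=Rz.T@st()["contact_force"]-f0
    if f[1]<-10: break
c=cams.capture("side"); cv2.imwrite("pics/side2.png",cv2.resize(c["image"][130:330,130:400],None,fx=2.5,fy=2.5))
E
```

```text
down 6.02 mel [-95.4 -77.7 125.6] F [0.2 0.2 0.2]
mid 6.97 mel [-95.2 -29.6 125.7] F [ 0.8 -0.4 -0.2]
near 7.56 mel [-94.9  -7.5 126.1] F [-0.7 -0.5  0.6]
 7.81 mel [-94.9  -5.9 126.1] F [0.1 0.5 0.3]
 8.06 mel [-95.   -4.  126.1] F [ 0.1 -0.8  0.1]
 8.31 mel [-95.   -2.  126.1] F [ 0.8 -0.9  0.8]
 8.56 mel [-94.9  -1.7 126.2] F [-0.3 -6.1 -1.6]
 8.81 mel [-94.9  -1.5 126.2] F [ -0.9 -12.4  -4.3]
```

View pics/side2.png

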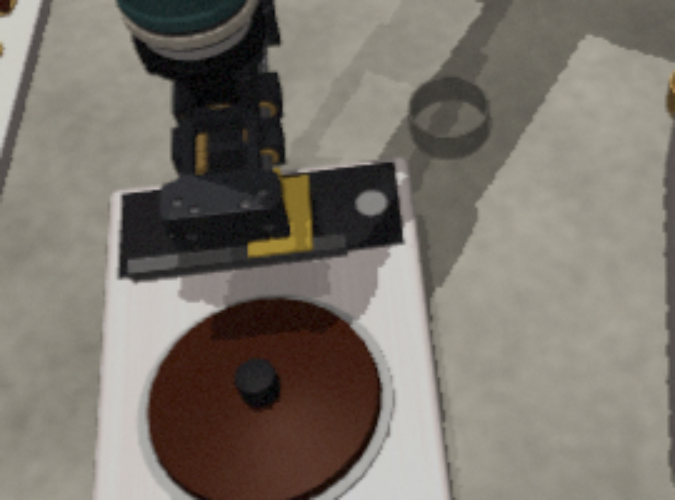

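The tab hit its stop: motion stalled and the force jumped to 12 N. The picture shows it moved to about (290,215). Now I back off and locate the uncovered button.

```bash
python3 - <<'E'
from h import *
manip.move_linear(W(-.095,-.03,.126),rate=.1); manip.move_linear(W(-.095,-.06,.20),rate=.15); st("up")
for n in("side","top"):
    c=cams.capture(n); p=cloud(c); hsv=cv2.cvtColor(c["image"],cv2.COLOR_BGR2HSV)
    q=np.einsum('ji,hwj->hwi',Rz,p-C)
    near=(np.abs(q[...,0]+.095)<.06)&(np.abs(q[...,1])<.1)&(q[...,2]>.09)&(q[...,2]<.15)
    for nm,g in(("green",cv2.inRange(hsv,(40,80,30),(90,255,255))>0),("yellow rib",masks(c)&(q[...,2]>.134))):
        g=g&near; print(n,nm,g.sum(),np.round(1000*np.median(q[g],0),1) if g.any() else "")
    if n=="side": cv2.imwrite("pics/side3.png",cv2.resize(c["image"][130:330,130:400],None,fx=2.5,fy=2.5))
E
```

```text
up 10.01 mel [-95.4 -59.4 199.3] F [ 0.3  0.4 -0.4]
side green 212 [-91.2 -43.8 107.5]
side yellow rib 85 [-90.6  14.8 137.6]
top green 49 [-90.8 -47.2 108.6]
top yellow rib 93 [-97.8  15.6 138.5]
```

View pics/side3.png

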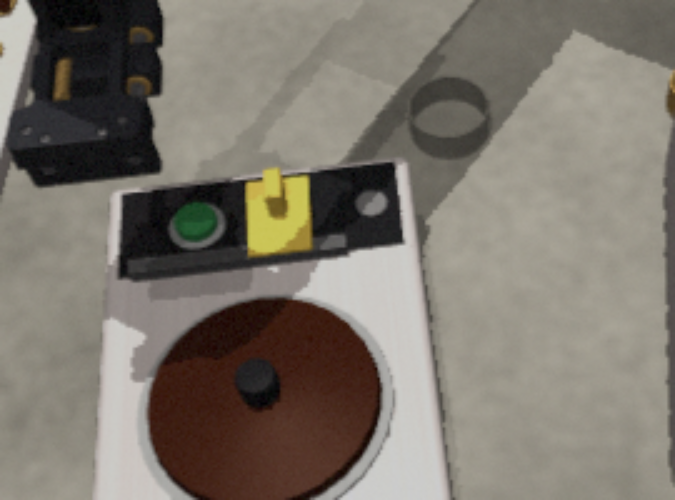

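The crop shows the green button at (195,222), fully uncovered, and the tab parked at (278,215), with its rib at melter y of about +15. Pressing now.

```bash
python3 - <<'E'
from h import *
manip.move_linear(W(-.094,-.0455,.20),rate=.15); manip.move_linear(W(-.094,-.0455,.118),rate=.12); manip.dwell(.2)
f0=np.mean([manip.state()["contact_force"][2] for _ in range(3)]); st("over")
z=.113
while z>.096:
    manip.move_linear(W(-.094,-.0455,z),rate=.03); f=st(f"{z:.3f}")["contact_force"][2]-f0
    if f>16: break
    z-=.0015
manip.dwell(.3); st("held")
c=cams.capture("side"); cv2.imwrite("pics/side4.png",cv2.resize(c["image"][130:330,130:400],None,fx=2.5,fy=2.5))
E
```

```text
over 11.39 mel [-93.3 -46.  119.3] F [-0.5  0.5  0.6]
0.113 11.71 mel [-94.3 -45.3 112.7] F [ 0.3 -0.6 -0.3]
0.112 11.96 mel [-94.1 -45.4 111.3] F [-0.5  0.2 -0.1]
0.110 12.21 mel [-93.7 -45.7 110.2] F [ 0.1 -0.6  2. ]
0.108 12.46 mel [-93.7 -45.7 108.8] F [ 0.8 -0.1  2. ]
0.107 12.71 mel [-93.7 -45.7 107.3] F [ 0.9 -0.4  3. ]
0.105 12.96 mel [-93.7 -45.7 105.8] F [ 0.4 -0.4  3.7]
0.104 13.21 mel [-93.7 -45.7 104.4] F [-0.9  0.1  6.2]
0.102 13.46 mel [-93.7 -45.7 104.3] F [-2.8  1.4 12. ]
0.101 13.71 mel [-93.7 -45.8 104.2] F [-6.8  3.5 19.4]
held 14.01 mel [-93.7 -45.8 104.2] F [-4.7  2.9 19.3]
```

The force rose along the spring curve and the button bottomed out after 6 mm, at z = 104.2 mm. Now I release, retreat and check.

```bash
python3 - <<'E'
from h import *
manip.move_linear(W(-.094,-.0455,.125),rate=.08); manip.move_linear(W(-.094,-.0455,.22),rate=.15)
manip.move_linear(W(-.16,-.12,.27),rate=.2); st("clear"); manip.dwell(.3)
for n in("side","top"):
    c=cams.capture(n); p=cloud(c); hsv=cv2.cvtColor(c["image"],cv2.COLOR_BGR2HSV)
    q=np.einsum('ji,hwj->hwi',Rz,p-C)
    near=(np.abs(q[...,0]+.095)<.06)&(np.abs(q[...,1])<.1)&(q[...,2]>.09)&(q[...,2]<.15)
    for nm,g in(("green",cv2.inRange(hsv,(40,80,30),(90,255,255))>0),("yellow rib",masks(c)&(q[...,2]>.134))):
        g=g&near; print(n,nm,g.sum(),np.round(1000*np.median(q[g],0),1) if g.any() else "")
    if n=="side": cv2.imwrite("pics/side5.png",cv2.resize(c["image"][130:330,130:400],None,fx=2.5,fy=2.5))
E
```

```text
clear 16.0 mel [-160.2 -119.4  268.9] F [ 0.1  1.1 -0.3]
side green 213 [-91.  -43.6 107.5]
side yellow rib 90 [-90.9  15.1 138. ]
top green 51 [-104.8  -45.7  109.2]
top yellow rib 92 [-97.5  15.5 138.5]
```

View pics/side5.png

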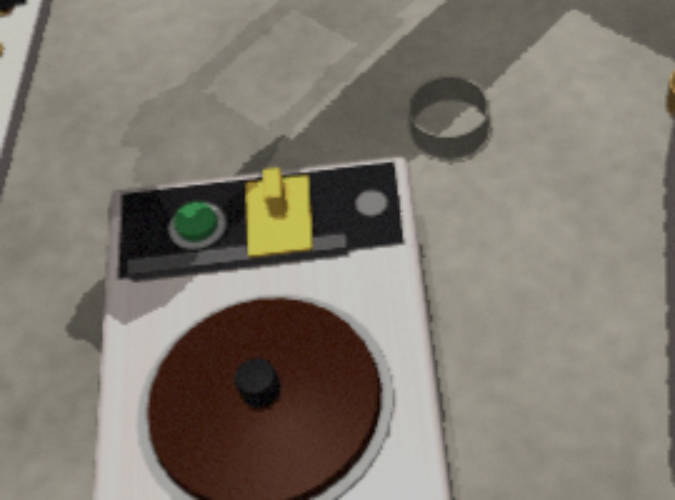

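The button is back up at (195,221), the tab is still at its stop at (278,215), and the arm is clear.

```bash
python3 -c "
from cell import order; print(order.close_job())"
```

```text
the job is handed in; nothing more can be done
None
```

The dark-lidded melter's lock tab is aside at its stop, and I pressed its start button fully down once and released it. The job was handed in at about 16 s on the robot's clock, and no verdict is reported.

- **Tab:** I pushed the rib with shut fingers until motion stalled and the force rose to 12 N. Afterwards both cameras put the rib at melter y of about +15 mm, which is the stop.
- **Button:** It bottomed out 6 mm down, with the fingertips at z = 104.2 mm and 19 N on the wrist. After release it read the same height as before the press (107.5 mm in the side camera both times).
- **White-lid melter:** I planned no contact with it, and the arm only passed over it well above. I did not take a separate picture of it at the end.
- **Disagreement:** The two cameras differed by about 6 mm in the melter's x position, so I used a value between them. The last top-camera button reading was 14 mm off the other one in x. I think the arm was partly blocking that view, but I did not confirm it.

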